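# Cure a coated ink roller under the lamp on its rail tray

### The job

The ink roller that lies loose on the rail tray has just been recoated. Lift the tray by its grip board, carry it to the curing lamp and hold it at the spot in front of the lamp, level and with its rails parallel to the lamp's face, keeping the roller near the middle of the rails for a little over 5 seconds; finish while still holding it there like that. The roller runs almost freely along the rails on its bearings: never let it run against the end stops, do not touch it with the fingers, and leave the lamp, the jars and the brush alone.

Things in the scene. Friction and masses are not known exactly. Their poses are not given: they have to be found in the camera images.
- tray: (mm) wooden rail tray, about 0.32 kg. Origin: underside of the base plate, below the middle of the rails; x points from the grip board to the rails, y along the rails (the way the roller runs), z up when level. Base plate 150 (x, from -98 to +52) x 270 (y) x 6 thick. The grip board is upright at x = -85, 16 thick in x, 70 wide in y, top edge 125 above the underside.
- tray_mid (a point): (mm) middle of the tray's rails, at the height of their tops: (0, 0, 32) in the tray's frame. Two parallel wooden rails, 270 long along y, at x = -39 and +39, each 16 wide. A stop block 18 high stands on each rail end, inner face at y = +-121; the roller touches the stops when its centre is at y = +-111.
- tray_grip (a point): (mm) place to pinch the grip board, fingers closing along the tray's x: in the middle of the 16 thick board, 105 above the tray's underside, 20 below the board's top edge; at (-85, 0, 105) in the tray's frame.
- roller: (mm) ink roller, about 0.15 kg, loose along the rails: black rubber cylinder 40 across and 52 long, lying across the rails, its steel shaft 20 across and 98 long in two small aluminium ball-bearing shoes (20 long in y) that run captive on the rails. Origin: its centre, 42 above the tray's underside; axes parallel to the tray's. It starts at rest, within 60 of the rails' middle.
- roller_axis (a point): same point as the roller's origin. Motion: it runs along y only, nearly without resistance (slows with a time constant of about 15 s). Its acceleration along the rails relative to the tray is g x slope - the tray's own acceleration along the rails: 9.8 m/s2 per rad, to the lower end. If a level tray is moved along its rails, the roller stays behind by the whole way.
- lamp: (mm) curing lamp fixed to the bench: white lamp head 200 wide with two glass tubes, top about 230 above the bench, on a post and a round white base 130 across. Its face looks along its own -x (to the robot). Origin: on the bench, 100 in front of (-x of) the base's centre, about 55 before the glass, y runs along the face.
- lamp_spot (a point): (mm) spot where the tray's origin (underside, below the middle of the rails) belongs: 70 from the lamp's origin along the lamp's -x (170 from the centre of the lamp's round base), 130 above the bench. The tray's grip board is then on the side away from the lamp.
- jar_small: bystander, leave alone: small glass jar with white lid, 44 mm across, 62 mm tall, alone on the bench between the tray and the lamp
- jar_a: bystander, leave alone: closed white plastic paint jar, 64 mm across, 95 mm tall, beyond the tray, between tray and lamp
- jar_b: bystander, leave alone: closed amber glass jar, 64 mm across, 95 mm tall, beside the white one
- brush: bystander, leave alone: flat brush with a pale wooden handle lying on the left of the bench
Things that resemble listed ones, but are neither listed nor needed, are in the scene too. Leave any purple look-alike of the lamp alone.

How it is judged:
On the way, in this order (a step that is already met when the one before it is completed fails the run):
1. the tray is lifted clear of the bench (height (world z) of tray above 0.05 m), for 0.2 s.
2. the tray is held at the lamp spot (within 40 mm, rails within 0.2 rad of parallel to the lamp's face, level within 0.15 rad) with the roller within 30 mm of the middle of the rails, for 5 s on end (distance between tray and lamp_spot below 0.04 m and angle between the y axis of tray and the y axis of lamp, either way round below 0.2 rad and angle between tray's own z axis and vertical below 0.15 rad and y of roller in the frame of tray between -0.03 and 0.03 m), for 5 s.
At the end, for the whole second after the job is handed in: Still gripped and held still in the air, the tray's origin is within 45 mm of the lamp spot, its rails within 0.22 rad of parallel to the lamp's face, level within 0.15 rad, and the roller is within 50 mm of the middle of the rails (distance between tray and lamp_spot below 0.045 m and angle between the y axis of tray and the y axis of lamp, either way round below 0.22 rad and angle between tray's own z axis and vertical below 0.15 rad and y of roller in the frame of tray between -0.05 and 0.05 m and height (world z) of tray above 0.08 m and contact force between tray and the fingers above 2 N and linear speed of tray below 0.05 m/s); the arm keeps its last pose, push and grip.
It fails at once if the roller ran up to the end stops (y of roller in the frame of tray above 0.105 m or y of roller in the frame of tray below -0.105 m).
It fails at once if the robot touched the roller (contact force between roller and the fingers above 0.5 N or contact force between roller and the arm above 0.5 N).
It fails at once if the lamp was hit (contact force between anything else and lamp above 2 N).
It fails at once if another thing on the bench was disturbed (distance of any of jar_small, jar_a, jar_b, brush from where it was at the start of the episode above 0.03 m).
It also fails if it takes over 69 s, if anything falls off the work surface, if the arm or the gripper's body presses on something with over 40 N, if the wrist force passes 120 N, or if a joint passes its speed limit or range.

### The arm

A 6-joint arm with a two-finger parallel gripper is mounted at the origin on the work surface. World frame = base frame: x ahead of the robot, y to its left, z up, the work surface at z = 0. Lengths are in m, angles in rad, forces in N, time in s.
With the tool pointing down it reaches from about 0.275 to 1 m from the base axis. Payload 8.4 kg.
Tool frame: the origin (TCP) lies at the very end of the fingers, on their centre line; the grasp point (between the pads) lies 19 mm behind it; z points along the fingers, y is the line along which they close (so a half turn about z gives the same grasp; the last joint's range is limited). The gripper opens to 85 mm and grips with 20 to 120 N. Pads are 22 mm wide; open, the fingers measure 114 mm over their backs; the gripper's body (76 mm by 85 mm) begins 54 mm behind the grasp point. The pads swing forward as they close: fully open they stand 13 mm farther back than shut.
Start: joints at [1.179, 0.353, 1.633, -0, 1.155, -0.002], TCP at [0.238, 0.578, 0.231] pointing down, gripper open.
Joint ranges: [-2.63, 2.63], [-0.92, 2.1], [0.06, 2.66], [-1.3, 4.44], [0, 2.69], [-3.02, 3.02]. Speed limits (rad/s): [2.22, 2.22, 2.79, 3.14, 3.14, 3.14].

### API

Orientations are given as [roll, pitch, yaw] about the fixed x, y, z axes, in that order (R = Rz(yaw) Ry(pitch) Rx(roll)).
In Python, from plant import read_state, capture, sign_off gives the robot as it stands. The module is installed in compiled form; this text tells all that it offers.
- The arm moves only by the shell command python3 -m crank 'ROWS' [FORCE]. ROWS is JSON, a list of rows, each a list of 7 numbers: the shift along the tool's x, y, z scaled (see below), then the turn, a rotation vector about the tool's x, y, z scaled (see below), then the opening, from -1 (shut) to 1 (fully open). A call has 1 to 8 rows; each row is the pose to reach, as a shift and turn from the pose commanded when the call began, along the tool's axes at that moment, turning the shorter way round; what a row does not reach only later rows make up. The controller multiplies each number of a shift by 1 m and each number of a turn by 360 degrees. A row lasts 1/8 s, in which the tool goes at most 62.5 mm and 10.7 degrees, less where a joint would pass 70% of its speed; a pose out of reach is approached as far as the arm can. A call with a number of a shift or a turn outside -1 to 1 is refused whole. A call with a gripper value outside its range is refused whole. The fingers move at their own pace and stop on an object; FORCE is the grip in N (left out, the last holds). Time passes only in rows, so rows that repeat a pose let the fingers close. It gives the time, the measured TCP pose, the force, the opening and the grip force at its end, in the units of the state.
- read_state(): the state, without advancing time (a new reading comes with each control period).
- capture(name): name is "side" or "top" or "wrist"; returns a dict with "color" (480x640x3 uint8, red, green, blue), "vertical_fov" (degrees; the focal length in pixels is half the picture's height over the tangent of half this angle, whatever the lens; pixels are square), "cx", "cy" (the principal point, pixels), "k1" (the pictures are not rectified: a ray, as slopes to the right and down, at radius r is drawn at 1 + k1 r^2 times it, then the intrinsics apply), "extrinsics" (4x4, takes a point from camera to world coordinates). Camera axes: x right, y down, z forward; pixel columns grow to the right and rows downward; lengths in m; the calibration is good to about 2 mm. A picture is of the moment at which its call begins. There is no depth.
- sign_off(): hands the job in; it is judged then, once.
The state is a dict: "t": time; "q": joint angles; "qvel": joint speeds; "effort": joint torques, N m; "position": TCP position; "tool_rot": TCP orientation; "force": force on the tool from outside, world axes, zero at the start; "torque": the same for the moment, N m; "width": opening from 0.0 (shut) to 1.0 (fully open); "finger_force": force on a finger pad.
Only numpy, scipy, OpenCV 4.12 (cv2) and the standard library are available. Lean on these libraries where they do the work, as an engineer would, in place of code of your own. Each camera call takes 0.05 s, during which the arm holds its last target. There are 200 camera calls.

## Working session

There is one attempt and no reset: what is moved stays moved. The work goes in short steps, Python scripts to look and compute and a shell command to move; the robot and the scene stay as the last step left them, time stands still between calls to the robot, and variables do not carry over. Pictures are saved under pics/ and viewed, at most 10 in all, crops included, and the job is handed in when it is done.

```bash
mkdir -p pics; cat > h.py <<'E'
import numpy as np, cv2
from plant import read_state, capture
from scipy.spatial.transform import Rotation as R
def cam(n):
    c=capture(n); c['f']=240/np.tan(np.radians(c['vertical_fov'])/2); return c
def ray(c,u,v):
    K=np.array([[c['f'],0,c['cx']],[0,c['f'],c['cy']],[0,0,1.]])
    p=cv2.undistortPoints(np.array([[[u,v]]],float),K,np.array([c['k1'],0,0,0.]))[0,0]
    E=np.array(c['extrinsics']); return E[:3,3],E[:3,:3]@np.array([p[0],p[1],1.])
def plane(c,u,v,z):
    o,d=ray(c,u,v); return o+d*(z-o[2])/d[2]
def tri(c1,p1,c2,p2):
    o1,d1=ray(c1,*p1); o2,d2=ray(c2,*p2)
    s=np.linalg.lstsq(np.c_[d1,-d2],o2-o1,rcond=None)[0]
    a,b=o1+s[0]*d1,o2+s[1]*d2; return (a+b)/2,np.linalg.norm(a-b)
def proj(c,P):
    E=np.linalg.inv(np.array(c['extrinsics'])); p=E[:3,:3]@np.array(P)+E[:3,3]; s=p[:2]/p[2]
    s=s*(1+c['k1']*(s@s)); return s*c['f']+[c['cx'],c['cy']]
def save(c,n): cv2.imwrite('pics/'+n+'.png',c['color'][:,:,::-1])
E
python3 - <<'E'
from h import *
for n in ('side','top'):
    c=cam(n); save(c,n+'0'); print(n,c['f'],c['cx'],c['cy'],c['k1'],np.round(c['extrinsics'],3).tolist())
s=read_state();print(s)
E
```

```text
side 481.61445578995756 317.3208642164302 239.0384401245183 -0.10920523920036256 [[0.943, -0.228, 0.243, 0.342], [-0.333, -0.666, 0.668, -0.511], [0.009, -0.711, -0.703, 0.84], [0.0, 0.0, 0.0, 1.0]]
top 445.9305560292013 329.08688805963754 243.52359814183097 0.011839318952099994 [[0.029, -0.996, 0.08, 0.492], [-1.0, -0.029, -0.007, 0.169], [0.009, -0.08, -0.997, 1.216], [0.0, 0.0, 0.0, 1.0]]
{'t': 0.1, 'q': array([ 1.17861424e+00,  3.53636108e-01,  1.63405750e+00,  4.34528301e-05,
        1.15519525e+00, -2.40420417e-03]), 'qvel': array([ 0.00024611, -0.00123963, -0.00207741, -0.0002644 ,  0.00172738,
        0.00013577]), 'effort': array([-1.08385135e-03, -6.06350470e+01, -3.42818356e+01, -4.97479084e-05,
        4.11950285e-03,  6.56025327e-05]), 'position': array([0.23731557, 0.57772954, 0.23060198]), 'tool_rot': array([-3.14029654e+00, -4.28473233e-05,  2.75179717e+00]), 'force': array([ 0.14672174, -0.4947874 ,  0.06218421]), 'torque': array([ 0.01492319, -0.03429823,  0.03760969]), 'finger_force': 0.0, 'width': 0.9975391635849333}
```

View pics/top0.png

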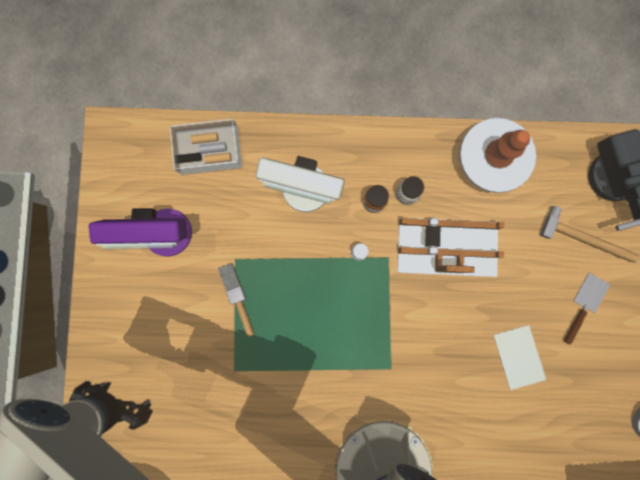

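View pics/side0.png

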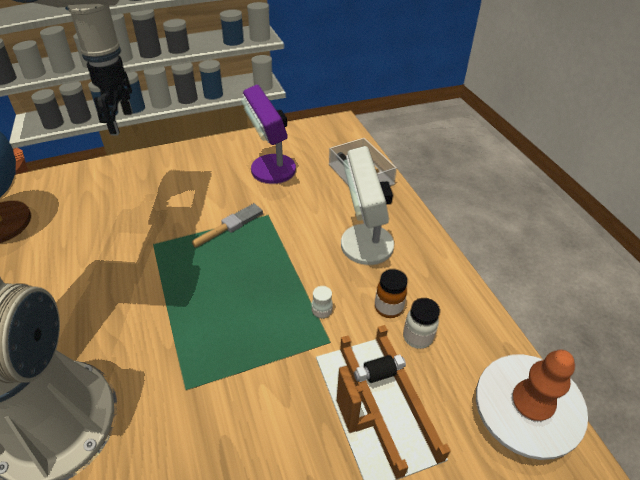

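The top view shows:
- **Tray:** white plate with wooden rails at (449,248), grip board at about (455,264), roller at (432,236).
- **White lamp:** head at (300,180), base at (305,195).
- **Jars:** small jar at (360,251), other jars at (377,198) and (411,190).
- **Brush:** (237,300).

The side view shows the tray at (385,400), its grip board at (348,400), and the lamp base at (368,243).

Possible mix-ups:
- **Lamp:** the purple lamp at (145,232) and the black machine at (620,175) are not it. The white one at (300,180) is.
- **Tray:** the paper at (520,357) and the grey tool box at (205,147) are not it. The railed one at (449,248) is.

Next is a close crop to check these.

```bash
python3 - <<'E'
from h import *
t=cv2.imread('pics/top0.png'); s=cv2.imread('pics/side0.png')
r=lambda im,x,y,w,h,W,H: cv2.resize(im[y:y+h,x:x+w],(W,H),interpolation=cv2.INTER_CUBIC)
a=r(t,390,208,120,80,480,320); b=r(s,310,320,140,160,320,366)[:320]
c=r(t,245,145,120,80,420,280); d=r(s,330,135,76,56*2,190,280)
e=np.full((600,800,3),0,np.uint8); e[:320,:480]=a; e[:320,480:]=b; e[320:,:420]=c; e[320:,420:610]=d
cv2.imwrite('pics/crop.png',e)
E
```

```text
(no output)
```

View pics/crop.png

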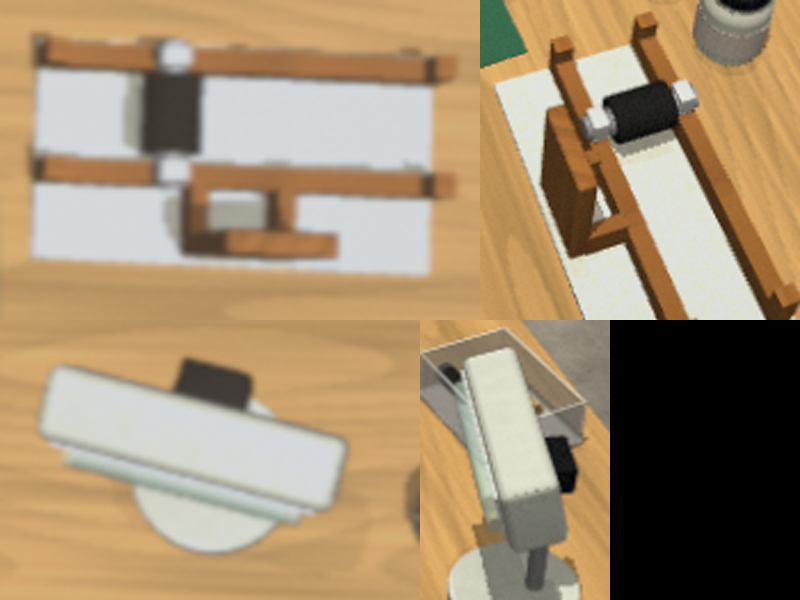

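The crop confirms the choice: a wooden rail tray with a pinch board (top-face centre at top (460,269), side (350,386)) and a white two-tube lamp, rotated about 15° in the picture. Now the measuring.

```bash
cat > m.py <<'E'
from h import *
from scipy.optimize import least_squares
T=cam('top');S=cam('side')
print('board top',tri(T,(460.3,269.2),S,(349.8,385.6)))
for p in ((398,272.5),(497.5,276.75)): print('plate corner',plane(T,*p,0.006))
print('roller T/S',tri(T,(432.7,236.3),S,(379,368.5)), plane(T,432.7,236.3,.062))
# rail outer: left/right ends of near rail from top at z .05 (stops)
a=plane(T,256.4,178.4,.23);b=plane(T,338.7,198.7,.23)
print('lamp front edge',a,b,np.linalg.norm(a-b),'face dir yaw',np.degrees(np.arctan2(*(a-b)[[1,0]])))
# board top ends
a=plane(T,390+225/4,208+243/4,.125);b=plane(T,390+338/4,208+246/4,.125);print('board ends',a,b)
# lamp base circle
def mask(c,box,thr=40,val=140):
    h=cv2.cvtColor(c['color'],cv2.COLOR_RGB2HSV); m=((h[...,1]<thr)&(h[...,2]>val)).astype(np.uint8)
    k=np.zeros_like(m);x0,y0,x1,y1=box;k[y0:y1,x0:x1]=m[y0:y1,x0:x1]; return k
for c,box in ((S,(335,240,400,270)),(T,(275,198,335,215))):
    cn=max(cv2.findContours(mask(c,box),0,1)[0],key=len)[:,0]
    k=[p for p in cn if p[1]>box[1]+1]
    P=np.array([plane(c,*p,.0)[:2] for p in k]); print(cn.min(0),cn.max(0))
    r=least_squares(lambda q:np.hypot(*(P-q).T)-.065,P.mean(0)+[.02,0],loss='soft_l1',f_scale=.003); print('base c',r.x,np.abs(r.fun).mean(),len(P))
for n,p,q,z in (('small',(360,251),(322,296),.06),('amber',(377,196),(393,281),.095),('white',(411,188),(425,312),.095)): print(n,tri(T,p,S,q),plane(T,*p,z))
E
python3 m.py
```

```text
board top (array([ 0.52769887, -0.1646778 ,  0.1154195 ]), np.float64(0.0009671455555756124))
plate corner [ 0.51681082 -0.02865614  0.006     ]
plate corner [ 0.51323398 -0.29857577  0.006     ]
roller T/S (array([ 0.61391269, -0.11366998,  0.03858881]), np.float64(0.0018858913266157757)) [ 0.61237998 -0.10837182  0.062     ]
lamp front edge [0.7134765  0.32887578 0.23      ] [0.67315968 0.14329488 0.23      ] 0.18990975524702652 face dir yaw 77.74314572213366
board ends [ 0.52702066 -0.12722606  0.125     ] [ 0.52722177 -0.19638888  0.125     ]
[341 240] [366 261]
base c [0.74737993 0.24064751] 0.00893496828011588 53
[285 198] [334 211]
base c [0.74420224 0.22734003] 0.0017618495905703884 47
small (array([0.56895447, 0.07898554, 0.04658815]), np.float64(0.0010963391839972597)) [0.5686006 0.07987   0.06     ]
amber (array([0.71011105, 0.04118358, 0.0826795 ]), np.float64(0.00015550750110104273)) [0.70781792 0.04254176 0.095     ]
white (array([ 0.73645839, -0.04784577,  0.07678387]), np.float64(0.0031508060625439894)) [ 0.73107205 -0.04377231  0.095     ]
```

```bash
cat >> h.py <<'E'
def to(p,rv=None,s=None):
    "rows' 6 numbers from the measured pose to tool position p, orientation rpy"
    s=s or read_state(); A=R.from_euler('xyz',s['tool_rot'])
    d=A.inv().apply(np.array(p)-s['position']); w=np.zeros(3)
    if rv is not None: w=(A.inv()*R.from_euler('xyz',rv)).as_rotvec()/(2*np.pi)
    return np.round(np.r_[d,w],4)
E
python3 - <<'E'
from h import *
c=cam('wrist'); save(c,'wrist0'); s=read_state()
A=R.from_euler('xyz',s['tool_rot']); E=np.array(c['extrinsics'])
print('cam in tool',A.inv().apply(E[:3,3]-s['position']),(A.inv().as_matrix()@E[:3,:3]).round(3).tolist(),c['f'])
print(to([.528,-.164,.22],[np.pi,0,1.558]))
S=cam('side'); print('base',plane(S,368,243,.01))
E
```

```text
cam in tool [ 0.07832044  0.00045857 -0.14302707] [[0.001, -0.952, -0.305], [1.0, 0.001, -0.0], [0.0, -0.305, 0.952]] 340.469989041002
[-5.507e-01 -5.758e-01  1.130e-02 -1.000e-04  1.000e-04  1.900e-01]
base [0.74043042 0.22408548 0.01      ]
```

View pics/wrist0.png

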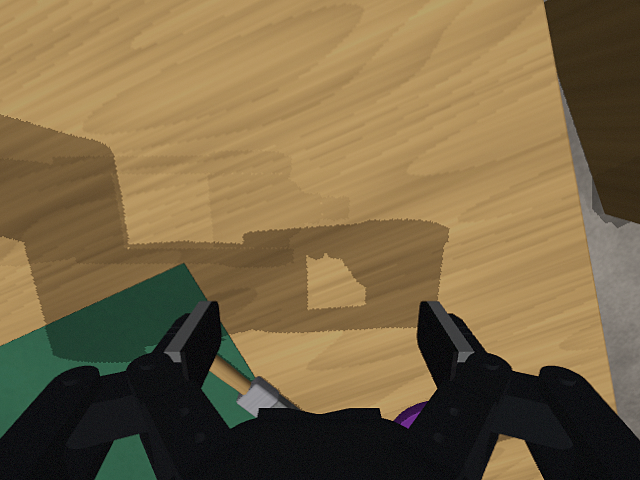

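Wrist view: the fingers hang at the lower edge (pads at about (205,330) and (435,330)). The camera sits on tool +x looking back, so it will see the roller while the tray is held. Moving above the grip board now.

```bash
python3 -m crank '[[-0.04,-0.04,0.0,0,0,0.015,0.4],[-0.08,-0.08,0,0,0,0.03,0.4],[-0.12,-0.12,0,0,0,0.045,0.4],[-0.16,-0.16,0,0,0,0.06,0.4],[-0.20,-0.20,0,0,0,0.075,0.4],[-0.24,-0.24,0,0,0,0.09,0.4],[-0.28,-0.28,0,0,0,0.105,0.4],[-0.32,-0.32,0,0,0,0.12,0.4]]' 100; python3 - <<'E'
from h import *
print(to([.528,-.164,.22],[np.pi,0,1.558]))
E
```

```text
t: 1.3
position: [0.4124, 0.1589, 0.2316]
tool_rot: [3.141, 0.0, 1.995]
force: [0.8, 0.7, 0.4]
width: 0.701
finger_force: 0.0
[-3.418e-01 -2.760e-02  1.160e-02  1.000e-04 -0.000e+00  6.950e-02]
```

```bash
python3 -m crank '[[-0.05,-0.004,0.0,0,0,0.01,0.4],[-0.10,-0.008,0,0,0,0.02,0.4],[-0.15,-0.012,0,0,0,0.03,0.4],[-0.20,-0.016,0,0,0,0.04,0.4],[-0.25,-0.021,0,0,0,0.05,0.4],[-0.30,-0.025,0.005,0,0,0.06,0.4],[-0.343,-0.0286,0.01,0,0,0.07,0.4],[-0.343,-0.0286,0.01,0,0,0.07,0.4]]'; python3 - <<'E'
from h import *
print(to([.528,-.164,.22],[np.pi,0,1.558]))
c=cam('wrist'); save(c,'wrist1')
E
```

```text
t: 2.3
position: [0.5284, -0.1659, 0.2208]
tool_rot: [-3.141, 0.0, 1.555]
force: [0.7, 0.6, -0.5]
width: 0.701
finger_force: 0.0
[ 0.0019 -0.0004  0.0008 -0.      0.0001 -0.0005]
```

View pics/wrist1.png

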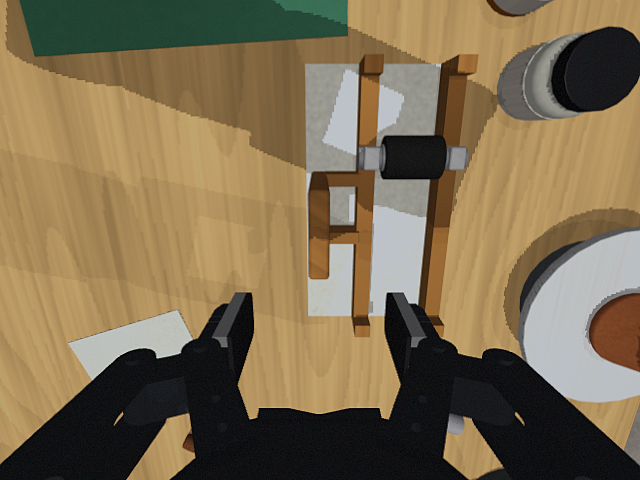

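Wrist view: the board top spans (319,173)–(319,279), near the column of the finger centre line (320). The roller is at (414,157), and the stops are at (371,64) and (361,327).

```bash
python3 - <<'E'
from h import *
W=cam('wrist');T=cam('top');S=cam('side')
print('WS',tri(W,(319,226),S,(349.8,385.6)),'WT',tri(W,(319,226),T,(460.3,269.2)))
for p in ((319,173),(319,279)): print(plane(W,*p,.125))
print('roller',plane(W,414,157,.05), tri(W,(414,157),S,(379,368.5)))
for p in ((371,56),(361,318)): print('stop ends',plane(W,*p,.05))
for p in ((306,64),(307,316)): print('plate',plane(W,*p,.006))
E
```

```text
WS (array([ 0.52946112, -0.1588573 ,  0.10402834]), np.float64(0.0034025572041499626)) WT (array([ 0.52601845, -0.12860863,  0.22286821]), np.float64(0.007876879831986766))
[ 0.52844594 -0.11427708  0.125     ]
[ 0.5273522  -0.19452131  0.125     ]
roller [ 0.61403812 -0.11006558  0.05      ] (array([ 0.61652555, -0.11106179,  0.03382606]), np.float64(0.00370717946243028))
stop ends [ 0.57272112 -0.02790179  0.05      ]
stop ends [ 0.57025649 -0.2736913   0.05      ]
plate [ 0.5173768  -0.02576116  0.006     ]
plate [ 0.51175281 -0.29639463  0.006     ]
```

```bash
python3 -m crank '[[0.003,-0.0005,0.04,0,0,0,0.4],[0.003,-0.0005,0.08,0,0,0,0.4],[0.003,-0.0005,0.11,0,0,0,0.4],[0.003,-0.0005,0.125,0,0,0,0.4],[0.003,-0.0005,0.134,0,0,0,0.4],[0.003,-0.0005,0.134,0,0,0,0.4]]'; python3 - <<'E'
from h import *
c=cam('wrist'); save(c,'wrist2')
E
```

```text
t: 3.25
position: [0.5276, -0.1603, 0.0876]
tool_rot: [3.141, 0.0, 1.558]
force: [-0.6, 1.0, -1.1]
width: 0.7
finger_force: 0.0
```

View pics/wrist2.png

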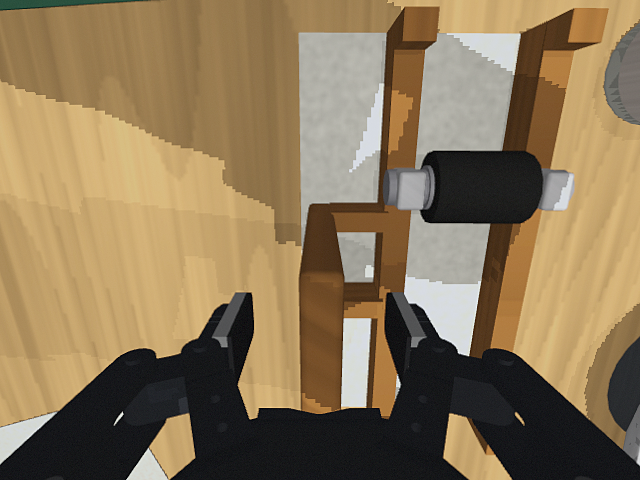

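The pads straddle the board (top edge at (320,210–270)), and the roller is clear at (481,187). Next I write the roller tracker and close.

```bash
cat > r.py <<'E'
from h import *
import json,os,sys
def look():
    s=read_state(); c=cam('wrist'); g=c['color'].max(2)
    ms=[]
    for u in range(495,526,5):
        d=(g[:,u]<62).astype(int); e=np.flatnonzero(np.diff(np.r_[0,d,0])); 
        for a,b in zip(e[::2],e[1::2]):
            if b-a>35: ms.append((a,b)); break
    a,b=np.median(np.array(ms),0) if ms else (np.nan,)*2
    A=R.from_euler('xyz',s['tool_rot']); E=np.array(c['extrinsics'])
    # tool frame, nominal camera mount (does not depend on state lag)
    C=np.array([.0783,.0005,-.1430]);M=np.array([[0,-.952,-.305],[1,0,0],[0,-.305,.952]])
    c['extrinsics']=np.vstack([np.c_[M,C],[0,0,0,1]])
    y=np.nan
    if ms: 
        vals=[plane(c,510,v,.045)[0] for v in (a,b)]; y=np.mean(vals)+.003
    return s,c,s['t'],y,(a,b),A.as_matrix()[2,0]
def report():
    s,c,t,y,ab,sl=look(); L=json.load(open('log.json')) if os.path.exists('log.json') else []
    L.append([t,y]); json.dump(L,open('log.json','w'))
    v=(y-L[-2][1])/(t-L[-2][0]) if len(L)>1 and t>L[-2][0] else 0
    print('t %.2f roller y %.4f v %.4f edges %s slope(tool x up) %.5f pos %s rpy %s w %.2f ff %.0f'%(t,y,v,ab,sl,np.round(s['position'],4),np.round(s['tool_rot'],4),s['width'],s['finger_force']))
    return c
if __name__=='__main__':
    c=report()
    if len(sys.argv)>1: save(c,sys.argv[1])
E
python3 r.py; python3 -m crank '[[0,0,0,0,0,0,-1],[0,0,0,0,0,0,-1],[0,0,0,0,0,0,-1],[0,0,0,0,0,0,-1],[0,0,0,0,0,0,-1],[0,0,0,0,0,0,-1]]' 110; python3 r.py
```

```text
t 3.30 roller y 0.0508 v 0.0000 edges (np.float64(150.0), np.float64(223.0)) slope(tool x up) -0.00028 pos [ 0.528  -0.1605  0.088 ] rpy [3.1406e+00 3.0000e-04 1.5583e+00] w 0.70 ff 0
t: 4.1
position: [0.5282, -0.1607, 0.0879]
tool_rot: [3.14, 0.0, 1.558]
force: [1.1, -0.6, 6.0]
width: 0.176
finger_force: 108.4
t 4.10 roller y 0.0511 v 0.0003 edges (np.float64(149.0), np.float64(223.0)) slope(tool x up) -0.00040 pos [ 0.5282 -0.1607  0.0879] rpy [3.1401e+00 4.0000e-04 1.5579e+00] w 0.18 ff 108
```

```bash
python3 -m crank '[[0,0,-0.008,0,0.0005,0,-1],[0,0,-0.02,0,0.0005,0,-1],[0,0,-0.032,0,0.0005,0,-1],[0,0,-0.04,0,0.0005,0,-1]]'; python3 r.py
```

```text
t: 4.65
position: [0.5277, -0.1606, 0.1283]
tool_rot: [3.141, -0.003, 1.558]
force: [0.1, 0.6, -4.8]
width: 0.17
finger_force: 107.5
t 4.65 roller y 0.0478 v -0.0060 edges (np.float64(156.0), np.float64(228.0)) slope(tool x up) 0.00290 pos [ 0.5277 -0.1606  0.1283] rpy [ 3.1409e+00 -2.9000e-03  1.5580e+00] w 0.17 ff 107
```

```bash
python3 -m crank '[[0,0,-0.008,0,0,0,-1],[0,0,-0.022,0,0,0,-1],[0,0,-0.036,0,0,0,-1],[0,0,-0.05,0,0,0,-1],[0,0,-0.064,0,-0.0005,0,-1],[0,0,-0.078,0,-0.0005,0,-1],[0,0,-0.088,0,-0.0005,0,-1],[0,0,-0.092,0,-0.0005,0,-1]]'; python3 r.py
```

```text
t: 5.7
position: [0.5277, -0.1609, 0.22]
tool_rot: [3.141, 0.0, 1.558]
force: [-0.5, -0.7, -3.8]
width: 0.171
finger_force: 107.6
t 5.70 roller y 0.0215 v -0.0250 edges (np.float64(203.0), np.float64(271.0)) slope(tool x up) -0.00022 pos [ 0.5277 -0.1609  0.22  ] rpy [3.1407e+00 2.0000e-04 1.5580e+00] w 0.17 ff 108
```

```bash
cat > plan.py <<'E'
# usage: plan.py [nrows]; looks, updates the roller estimate, prints rows for the next move
from r import *
import pickle
N=int(sys.argv[1]) if len(sys.argv)>1 else 8
g,dt,T=9.81,.125,7.0
m0=np.array([.6127,-.1653]);m1=np.array([.576,.262]);f0,f1=-.016,-.214
def traj(t):
    x=np.clip(t/T,0,1); s=10*x**3-15*x**4+6*x**5; ds=(30*x**2-60*x**3+30*x**4)/T; dd=(60*x-180*x**2+120*x**3)/T**2
    f=f0+(f1-f0)*s; e=np.array([-np.sin(f),np.cos(f)]); m=m0+(m1-m0)*s
    return m,f,(m1-m0)@e*ds,(m1-m0)@e*dd
def pose(m,f,th):
    ex=np.array([np.cos(f),np.sin(f)]);ey=np.array([-ex[1],ex[0]])
    p=np.r_[m-.085*ex+.003*ey,.22]
    return p,R.from_euler('z',f+1.574)*R.from_euler('x',np.pi)*R.from_euler('y',th)
if os.path.exists('st.pkl'): S=pickle.load(open('st.pkl','rb'))
else:
    p,A=pose(m0,f0,0.); S=dict(k=0,p=p,A=A,y=.0215,v=-.028,d=0.,fb=0.,dt=0)
s,c,t,y,ab,sl=look()
if S['dt']>0 and np.isfinite(y):
    r=y-S['y']; S['d']+=.4*r/S['dt']**2; S['v']+=1.2*r/S['dt']; S['y']=y
    print('resid %.4f'%r)
print('t %.2f y %.4f v %.4f d %.4f edges %s slope %.5f pos %s ff %.0f'%(t,S['y'],S['v'],S['d'],[int(q) for q in np.nan_to_num(ab)],sl,np.round(s['position'],4),s['finger_force']))
Y,V,k=S['y'],S['v'],S['k']; _,_,vt,at=traj(k*dt)
# the pause of the look
af=S['fb']+S['d']; Y+=(vt+V)*.05; V+=(at+af)*.05
# feedback: min-energy return to the middle over H seconds
H=2.2; c0=-6*Y/H**2-4*V/H; c1=12*Y/H**3+6*V/H**2
rows=[];fbp=S['fb'];P,A=S['p'],S['A']
for i in range(1,N+1):
    ad=np.clip(c0+c1*(i-.5)*dt,-.12,.12); fb=ad-S['d']
    m,f,_,a=traj((k+i)*dt); th=-(a+fb)/g
    q,B=pose(m,f,th)
    row=np.r_[np.round(A.inv().apply(q-P),4),np.round((A.inv()*B).as_rotvec()/(2*np.pi),5)]
    rows.append(row.tolist()+[-1])
    aa=(fb+fbp)/2+S['d']; Y+=V*dt+aa*dt*dt/2; V+=aa*dt; fbp=fb
print(json.dumps(rows).replace(' ',''))
print('pred y %.4f v %.4f'%(Y,V))
last=rows[-1]
S.update(k=k+N,p=P+A.apply(last[:3]),A=A*R.from_rotvec(np.array(last[3:6])*2*np.pi),y=Y,v=V,fb=fbp,dt=N*dt+.05)
pickle.dump(S,open('st.pkl','wb'))
E
python3 plan.py
```

```text
t 5.75 y 0.0215 v -0.0280 d 0.0000 edges [205, 273] slope -0.00021 pos [ 0.5277 -0.1609  0.2201] ff 108
[[0.0,-0.0,-0.0,0.0,-0.00055,0.0,-1],[0.0002,-0.0,-0.0,0.0,-0.00066,1e-05,-1],[0.0006,-0.0001,-0.0,0.0,-0.00074,4e-05,-1],[0.0014,-0.0001,-0.0,0.0,-0.00082,0.0001,-1],[0.0027,-0.0003,-0.0,0.0,-0.00088,0.0002,-1],[0.0046,-0.0004,-0.0,0.0,-0.00092,0.00033,-1],[0.0071,-0.0007,-0.0,0.0,-0.00096,0.00051,-1],[0.0103,-0.001,-0.0,0.0,-0.00098,0.00073,-1]]
pred y 0.0019 v -0.0090
```

```bash
python3 -m crank '[[0,0,0,0,-0.00055,0,-1],[0.0002,0,0,0,-0.00066,0.00001,-1],[0.0006,-0.0001,0,0,-0.00074,0.00004,-1],[0.0014,-0.0001,0,0,-0.00082,0.0001,-1],[0.0027,-0.0003,0,0,-0.00088,0.0002,-1],[0.0046,-0.0004,0,0,-0.00092,0.00033,-1],[0.0071,-0.0007,0,0,-0.00096,0.00051,-1],[0.0103,-0.001,0,0,-0.00098,0.00073,-1]]' | head -3; python3 plan.py
```

```text
t: 6.8
position: [0.5266, -0.1503, 0.2193]
tool_rot: [3.142, 0.006, 1.553]
resid -0.0043
t 6.80 y -0.0024 v -0.0139 d -0.0016 edges [244, 306] slope -0.00614 pos [ 0.5266 -0.1503  0.2193] ff 108
[[0.004,-0.0004,-0.0,0.0,-0.00016,0.00028,-1],[0.0087,-0.0008,-0.0001,1e-05,-0.00015,0.00062,-1],[0.0142,-0.0014,-0.0001,1e-05,-0.00014,0.00101,-1],[0.0205,-0.002,-0.0001,1e-05,-0.00011,0.00146,-1],[0.0277,-0.0027,-0.0002,1e-05,-7e-05,0.00197,-1],[0.0356,-0.0034,-0.0002,2e-05,-2e-05,0.00253,-1],[0.0444,-0.0043,-0.0003,2e-05,3e-05,0.00315,-1],[0.0539,-0.0052,-0.0003,2e-05,9e-05,0.00383,-1]]
pred y -0.0044 v 0.0037
```

```bash
python3 -m crank '[[0.004,-0.0004,0,0,-0.00016,0.00028,-1],[0.0087,-0.0008,-0.0001,0.00001,-0.00015,0.00062,-1],[0.0142,-0.0014,-0.0001,0.00001,-0.00014,0.00101,-1],[0.0205,-0.002,-0.0001,0.00001,-0.00011,0.00146,-1],[0.0277,-0.0027,-0.0002,0.00001,-0.00007,0.00197,-1],[0.0356,-0.0034,-0.0002,0.00002,-0.00002,0.00253,-1],[0.0444,-0.0043,-0.0003,0.00002,0.00003,0.00315,-1],[0.0539,-0.0052,-0.0003,0.00002,0.00009,0.00383,-1]]' | head -3; python3 plan.py
```

```text
t: 7.85
position: [0.5223, -0.0958, 0.2192]
tool_rot: [3.142, 0.006, 1.529]
resid -0.0003
t 7.85 y -0.0047 v 0.0033 d -0.0017 edges [248, 309] slope -0.00553 pos [ 0.5223 -0.0958  0.2192] ff 108
[[0.0102,-0.0013,-0.0001,1e-05,0.00032,0.00073,-1],[0.0211,-0.0026,-0.0002,1e-05,0.00035,0.00151,-1],[0.0327,-0.004,-0.0002,1e-05,0.00038,0.00233,-1],[0.0449,-0.0055,-0.0003,2e-05,0.00042,0.0032,-1],[0.0577,-0.007,-0.0004,2e-05,0.00047,0.00411,-1],[0.0709,-0.0086,-0.0004,2e-05,0.00052,0.00506,-1],[0.0846,-0.0102,-0.0005,3e-05,0.00057,0.00603,-1],[0.0987,-0.0119,-0.0006,3e-05,0.00063,0.00703,-1]]
pred y 0.0022 v 0.0000
```

```bash
python3 -m crank '[[0.0102,-0.0013,-0.0001,0.00001,0.00032,0.00073,-1],[0.0211,-0.0026,-0.0002,0.00001,0.00035,0.00151,-1],[0.0327,-0.004,-0.0002,0.00001,0.00038,0.00233,-1],[0.0449,-0.0055,-0.0003,0.00002,0.00042,0.0032,-1],[0.0577,-0.007,-0.0004,0.00002,0.00047,0.00411,-1],[0.0709,-0.0086,-0.0004,0.00002,0.00052,0.00506,-1],[0.0846,-0.0102,-0.0005,0.00003,0.00057,0.00603,-1],[0.0987,-0.0119,-0.0006,0.00003,0.00063,0.00703,-1]]' | head -3; python3 plan.py
```

```text
t: 8.9
position: [0.5144, 0.0036, 0.2193]
tool_rot: [3.142, 0.002, 1.485]
resid -0.0030
t 8.90 y -0.0008 v -0.0034 d -0.0028 edges [241, 304] slope -0.00157 pos [0.5144 0.0036 0.2193] ff 107
[[0.0142,-0.0024,-0.0,0.0,0.0,0.00103,-1],[0.0287,-0.0048,-0.0,0.0,7e-05,0.00206,-1],[0.0433,-0.0072,-0.0001,0.0,0.00014,0.00311,-1],[0.058,-0.0096,-0.0001,0.0,0.00021,0.00417,-1],[0.0727,-0.012,-0.0001,0.0,0.00028,0.00522,-1],[0.0873,-0.0144,-0.0001,0.0,0.00035,0.00627,-1],[0.1018,-0.0167,-0.0002,0.0,0.00042,0.00731,-1],[0.1161,-0.0191,-0.0002,0.0,0.00049,0.00833,-1]]
pred y 0.0014 v -0.0028
```

```bash
python3 -m crank '[[0.0142,-0.0024,0,0,0,0.00103,-1],[0.0287,-0.0048,0,0,0.00007,0.00206,-1],[0.0433,-0.0072,-0.0001,0,0.00014,0.00311,-1],[0.058,-0.0096,-0.0001,0,0.00021,0.00417,-1],[0.0727,-0.012,-0.0001,0,0.00028,0.00522,-1],[0.0873,-0.0144,-0.0001,0,0.00035,0.00627,-1],[0.1018,-0.0167,-0.0002,0,0.00042,0.00731,-1],[0.1161,-0.0191,-0.0002,0,0.00049,0.00833,-1]]' | head -3; python3 plan.py
```

```text
t: 9.95
position: [0.5054, 0.1209, 0.2193]
tool_rot: [3.142, -0.002, 1.432]
resid -0.0013
t 9.95 y 0.0002 v -0.0043 d -0.0032 edges [239, 303] slope 0.00151 pos [0.5054 0.1209 0.2193] ff 107
[[0.0138,-0.003,0.0,-0.0,3e-05,0.001,-1],[0.0272,-0.0059,0.0001,-0.0,0.0001,0.00198,-1],[0.0403,-0.0087,0.0001,-0.0,0.00016,0.00292,-1],[0.0528,-0.0114,0.0001,-1e-05,0.00022,0.00383,-1],[0.0648,-0.014,0.0001,-1e-05,0.00027,0.0047,-1],[0.0762,-0.0165,0.0001,-1e-05,0.00032,0.00552,-1],[0.087,-0.0188,0.0002,-2e-05,0.00036,0.0063,-1],[0.097,-0.021,0.0002,-2e-05,0.0004,0.00703,-1]]
pred y 0.0014 v -0.0027
```

```bash
python3 -m crank '[[0.0138,-0.003,0,0,0.00003,0.001,-1],[0.0272,-0.0059,0.0001,0,0.0001,0.00198,-1],[0.0403,-0.0087,0.0001,0,0.00016,0.00292,-1],[0.0528,-0.0114,0.0001,-0.00001,0.00022,0.00383,-1],[0.0648,-0.014,0.0001,-0.00001,0.00027,0.0047,-1],[0.0762,-0.0165,0.0001,-0.00001,0.00032,0.00552,-1],[0.087,-0.0188,0.0002,-0.00002,0.00036,0.0063,-1],[0.097,-0.021,0.0002,-0.00002,0.0004,0.00703,-1]]' | head -3; python3 plan.py
```

```text
t: 11.0
position: [0.4979, 0.2196, 0.2192]
tool_rot: [3.142, -0.004, 1.388]
resid 0.0004
t 11.00 y 0.0018 v -0.0022 d -0.0031 edges [237, 300] slope 0.00395 pos [0.4979 0.2196 0.2192] ff 107
[[0.0093,-0.0024,0.0,-0.0,5e-05,0.00068,-1],[0.0178,-0.0046,0.0,-0.0,7e-05,0.0013,-1],[0.0255,-0.0066,0.0001,-1e-05,8e-05,0.00187,-1],[0.0324,-0.0084,0.0001,-1e-05,8e-05,0.00237,-1],[0.0386,-0.01,0.0001,-1e-05,8e-05,0.00282,-1],[0.0439,-0.0114,0.0001,-1e-05,6e-05,0.00321,-1],[0.0485,-0.0126,0.0002,-1e-05,4e-05,0.00355,-1],[0.0523,-0.0136,0.0002,-1e-05,0.0,0.00383,-1]]
pred y 0.0018 v -0.0027
```

```bash
python3 -m crank '[[0.0093,-0.0024,0,0,0.00005,0.00068,-1],[0.0178,-0.0046,0,0,0.00007,0.0013,-1],[0.0255,-0.0066,0.0001,-0.00001,0.00008,0.00187,-1],[0.0324,-0.0084,0.0001,-0.00001,0.00008,0.00237,-1],[0.0386,-0.01,0.0001,-0.00001,0.00008,0.00282,-1],[0.0439,-0.0114,0.0001,-0.00001,0.00006,0.00321,-1],[0.0485,-0.0126,0.0002,-0.00001,0.00004,0.00355,-1],[0.0523,-0.0136,0.0002,-0.00001,0,0.00383,-1]]' | head -3; python3 plan.py
```

```text
t: 12.05
position: [0.494, 0.273, 0.2192]
tool_rot: [-3.142, -0.004, 1.364]
resid -0.0007
t 12.05 y 0.0011 v -0.0035 d -0.0033 edges [238, 301] slope 0.00392 pos [0.494  0.273  0.2192] ff 108
[[0.0031,-0.0009,-0.0,-0.0,-0.00013,0.00023,-1],[0.0055,-0.0016,-0.0,-0.0,-0.00018,0.0004,-1],[0.0073,-0.0021,0.0,-1e-05,-0.00024,0.00054,-1],[0.0086,-0.0025,0.0,-1e-05,-0.00031,0.00063,-1],[0.0094,-0.0027,0.0,-1e-05,-0.0004,0.00069,-1],[0.0098,-0.0028,0.0,-1e-05,-0.0005,0.00072,-1],[0.0099,-0.0029,0.0,-0.0,-0.00061,0.00073,-1],[0.01,-0.0029,0.0,-0.0,-0.00074,0.00073,-1]]
pred y -0.0006 v -0.0005
```

```bash
python3 -m crank '[[0.0031,-0.0009,0,0,-0.00013,0.00023,-1],[0.0055,-0.0016,0,0,-0.00018,0.0004,-1],[0.0073,-0.0021,0,-0.00001,-0.00024,0.00054,-1],[0.0086,-0.0025,0,-0.00001,-0.00031,0.00063,-1],[0.0094,-0.0027,0,-0.00001,-0.0004,0.00069,-1],[0.0098,-0.0028,0,-0.00001,-0.0005,0.00072,-1],[0.0099,-0.0029,0,0,-0.00061,0.00073,-1],[0.01,-0.0029,0,0,-0.00074,0.00073,-1]]' | head -3; python3 plan.py
```

```text
t: 13.1
position: [0.4933, 0.2831, 0.2193]
tool_rot: [-3.142, 0.001, 1.36]
resid 0.0011
t 13.10 y 0.0005 v 0.0007 d -0.0029 edges [239, 302] slope -0.00075 pos [0.4933 0.2831 0.2193] ff 107
[[-0.0,0.0,0.0,-0.0,0.0001,0.0,-1],[-0.0,0.0,0.0,-0.0,9e-05,0.0,-1],[-0.0,0.0,0.0,-0.0,9e-05,0.0,-1],[-0.0,0.0,0.0,-0.0,9e-05,0.0,-1],[-0.0,0.0,0.0,-0.0,8e-05,0.0,-1],[-0.0,0.0,0.0,-0.0,8e-05,0.0,-1],[-0.0,0.0,0.0,-0.0,8e-05,0.0,-1],[-0.0,0.0,0.0,-0.0,7e-05,0.0,-1]]
pred y 0.0009 v -0.0003
```

```bash
python3 -m crank '[[0,0,0,0,0.0001,0,-1],[0,0,0,0,0.00009,0,-1],[0,0,0,0,0.00009,0,-1],[0,0,0,0,0.00009,0,-1],[0,0,0,0,0.00008,0,-1],[0,0,0,0,0.00008,0,-1],[0,0,0,0,0.00008,0,-1],[0,0,0,0,0.00007,0,-1]]' | head -3; python3 plan.py; python3 - <<'E'
from h import *
T=cam('top');S=cam('side')
t=cv2.resize(T['color'][140:320,230:410],(400,400),interpolation=2)
s=cv2.resize(S['color'][100:300,240:440],(400,400),interpolation=2)
cv2.imwrite('pics/held.png',np.hstack([t,s])[:,:,::-1])
b=np.array([.742,.226]);
for z in (.0,): print('base proj',proj(T,[*b,0]),proj(S,[*b,0]))
E
```

```text
t: 14.15
position: [0.4933, 0.2832, 0.2193]
tool_rot: [-3.142, 0.0, 1.36]
resid 0.0006
t 14.15 y 0.0015 v 0.0004 d -0.0027 edges [237, 301] slope -0.00021 pos [0.4933 0.2832 0.2193] ff 107
[[-0.0,0.0,0.0,-0.0,3e-05,0.0,-1],[-0.0,0.0,0.0,-0.0,3e-05,0.0,-1],[-0.0,0.0,0.0,-0.0,2e-05,0.0,-1],[-0.0,0.0,0.0,-0.0,2e-05,0.0,-1],[-0.0,0.0,0.0,-0.0,2e-05,0.0,-1],[-0.0,0.0,0.0,-0.0,1e-05,0.0,-1],[-0.0,0.0,0.0,-0.0,1e-05,0.0,-1],[-0.0,0.0,0.0,-0.0,0.0,0.0,-1]]
pred y 0.0010 v -0.0011
base proj [306.89932974 188.1879026 ] [367.932131   245.20175477]
```

View pics/held.png

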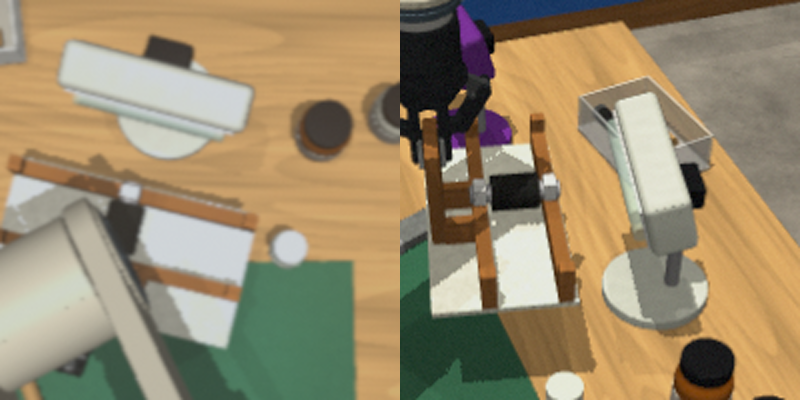

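Held view: the tray's far rail, (18,160)–(252,218) in the left crop, is parallel to the lamp front edge (60,85)–(235,135) to within about 2°. It sits squarely in front of the lamp base at about (165,115), with the roller near the middle at (125,225). Keep holding.

```bash
python3 -m crank '[[0,0,0,0,0.00003,0,-1],[0,0,0,0,0.00003,0,-1],[0,0,0,0,0.00002,0,-1],[0,0,0,0,0.00002,0,-1],[0,0,0,0,0.00002,0,-1],[0,0,0,0,0.00001,0,-1],[0,0,0,0,0.00001,0,-1],[0,0,0,0,0,0,-1]]' | head -3; python3 plan.py; python3 -c "
from h import *
T=cam('top');print(plane(T,290.8,225,.165),'expect',.576+.039*.977,.262-.039*.212)"
```

```text
t: 15.3
position: [0.4933, 0.2831, 0.2193]
tool_rot: [-3.142, 0.0, 1.36]
resid -0.0005
t 15.30 y 0.0005 v -0.0016 d -0.0029 edges [239, 302] slope -0.00028 pos [0.4933 0.2831 0.2193] ff 107
[[-0.0,0.0,0.0,-0.0,-5e-05,0.0,-1],[-0.0,0.0,0.0,-0.0,-4e-05,0.0,-1],[-0.0,0.0,0.0,-0.0,-4e-05,0.0,-1],[-0.0,0.0,0.0,-0.0,-4e-05,0.0,-1],[-0.0,0.0,0.0,-0.0,-3e-05,0.0,-1],[-0.0,0.0,0.0,-0.0,-3e-05,0.0,-1],[-0.0,0.0,0.0,-0.0,-3e-05,0.0,-1],[-0.0,0.0,0.0,-0.0,-2e-05,0.0,-1]]
pred y -0.0004 v -0.0001
[0.61858726 0.25344382 0.165     ] expect 0.614103 0.253732
```

```bash
python3 -m crank '[[0,0,0,0,-0.00005,0,-1],[0,0,0,0,-0.00004,0,-1],[0,0,0,0,-0.00004,0,-1],[0,0,0,0,-0.00004,0,-1],[0,0,0,0,-0.00003,0,-1],[0,0,0,0,-0.00003,0,-1],[0,0,0,0,-0.00003,0,-1],[0,0,0,0,-0.00002,0,-1]]' | head -3; python3 plan.py
```

```text
t: 16.4
position: [0.4933, 0.2831, 0.2193]
tool_rot: [-3.142, 0.0, 1.36]
resid 0.0003
t 16.40 y -0.0002 v 0.0002 d -0.0028 edges [240, 303] slope -0.00044 pos [0.4933 0.2831 0.2193] ff 107
[[-0.0,0.0,0.0,-0.0,2e-05,0.0,-1],[-0.0,0.0,0.0,-0.0,2e-05,0.0,-1],[-0.0,0.0,0.0,-0.0,2e-05,0.0,-1],[-0.0,0.0,0.0,-0.0,2e-05,0.0,-1],[-0.0,0.0,0.0,-0.0,2e-05,0.0,-1],[-0.0,0.0,0.0,-0.0,2e-05,0.0,-1],[-0.0,0.0,0.0,-0.0,2e-05,0.0,-1],[-0.0,0.0,0.0,-0.0,2e-05,0.0,-1]]
pred y 0.0001 v 0.0001
```

```bash
python3 -m crank '[[0,0,0,0,0.00002,0,-1],[0,0,0,0,0.00002,0,-1],[0,0,0,0,0.00002,0,-1],[0,0,0,0,0.00002,0,-1],[0,0,0,0,0.00002,0,-1],[0,0,0,0,0.00002,0,-1],[0,0,0,0,0.00002,0,-1],[0,0,0,0,0.00002,0,-1]]' | head -3; python3 plan.py
```

```text
t: 17.45
position: [0.4933, 0.2832, 0.2193]
tool_rot: [-3.142, 0.0, 1.36]
resid -0.0002
t 17.45 y -0.0002 v -0.0002 d -0.0029 edges [240, 303] slope -0.00022 pos [0.4933 0.2832 0.2193] ff 107
[[-0.0,0.0,0.0,-0.0,-2e-05,0.0,-1],[-0.0,0.0,0.0,-0.0,-1e-05,0.0,-1],[-0.0,0.0,0.0,-0.0,-1e-05,0.0,-1],[-0.0,0.0,0.0,-0.0,-1e-05,0.0,-1],[-0.0,0.0,0.0,-0.0,-1e-05,0.0,-1],[-0.0,0.0,0.0,-0.0,-1e-05,0.0,-1],[-0.0,0.0,0.0,-0.0,-1e-05,0.0,-1],[-0.0,0.0,0.0,-0.0,-1e-05,0.0,-1]]
pred y -0.0002 v 0.0001
```

The roller is at rest in the middle, so I hold on well past the 5 s.

```bash
python3 -m crank '[[0,0,0,0,-0.00001,0,-1],[0,0,0,0,-0.00001,0,-1],[0,0,0,0,-0.00001,0,-1],[0,0,0,0,-0.00001,0,-1],[0,0,0,0,-0.00001,0,-1],[0,0,0,0,-0.00001,0,-1],[0,0,0,0,-0.00001,0,-1],[0,0,0,0,-0.00001,0,-1]]' | head -1; python3 plan.py | head -2;  python3 -m crank '[[0,0,0,0,0,0,-1],[0,0,0,0,0,0,-1],[0,0,0,0,0,0,-1],[0,0,0,0,0,0,-1],[0,0,0,0,0,0,-1],[0,0,0,0,0,0,-1],[0,0,0,0,0,0,-1],[0,0,0,0,0,0,-1]]' | head -1; python3 r.py
```

```text
t: 18.5
resid -0.0006
t 18.50 y -0.0008 v -0.0006 d -0.0031 edges [241, 304] slope -0.00028 pos [0.4933 0.2832 0.2193] ff 107
t: 19.55
t 19.55 roller y -0.0008 v -0.0016 edges (np.float64(241.0), np.float64(304.0)) slope(tool x up) -0.00028 pos [0.4933 0.2832 0.2193] rpy [-3.1416e+00  3.0000e-04  1.3600e+00] w 0.17 ff 107
```

```bash
python3 -c "
from plant import sign_off
print(sign_off())"
```

```text
the job is handed in; nothing more can be done
None
```

I handed the job in at about 19.6 s, with the tray still gripped, level and parallel to the lamp's face at my measured lamp spot. The roller stayed within about 2 mm of the middle of the rails, by the wrist camera, for over 6 s; `sign_off()` returned no verdict.

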